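# Shim the rocking scale stand

### The arm

A 7-joint arm with a two-finger parallel gripper is mounted at the origin on a cart in front of the work surface, level with it; the furniture and walls round the work are solid. World frame = base frame: x ahead of the robot, y to its left, z up, the work surface at z = 0. Lengths are in m, angles in rad, forces in N, time in s.
With the tool pointing down it reaches from about 0.35 to 0.9 m from the base axis. Payload 8.1 kg.
Tool frame: the origin (TCP) lies between the finger pads; the fingertips stand 19 mm ahead of it and the grasp point (between the pads) is the TCP; y points along the fingers, x is the direction in which the jaws open and shut, and the axes are right-handed (so a half turn about y gives the same grasp; the last joint's range is limited). The gripper opens to 92 mm and grips with 3 to 60 N. Pads are 19 mm wide; open, the fingers measure 130 mm over their backs; the gripper's body (75 mm by 190 mm) begins 47 mm behind the grasp point.
Start: joints at [-1.222, 0.434, 0.025, 1.573, -0.012, 1.134, -0.075], TCP at [0.273, 0.562, 0.246] pointing down, gripper open.
Joint ranges: [-2.62, 2.62], [-0.44, 2.09], [-1.27, 1.32], [0.08, 2.57], [-1.32, 4.46], [0.12, 2], [-2.74, 2.74]. Speed limits (rad/s): [2.22, 2.22, 3.01, 3.01, 3.14, 3.14, 3.14].

### API

Orientations are given as a rotation vector (axis times angle).
In Python, from cell import arm gives the robot as it stands.
- The arm moves only by the tool move_arm, never from a script. Its argument "series" is a list of rows, each an object of numbers: "x", "y", "z": the shift along the tool's x, y, z in cm; "rx", "ry", "rz": the turn, a rotation vector about the tool's x, y, z in rad. In form: [{"x": .., "y": .., "z": .., "rx": .., "ry": .., "rz": ..}, ...]. A call has 1 to 12 rows; each row shifts and turns the pose as measured when the row begins, along the tool's axes as they then stand; what a row does not reach is not made up. A row lasts 1/8 s, in which the tool goes at most 62.5 mm and 10.7 degrees, less where a joint would pass 70% of its speed; a pose out of reach is approached as far as the arm can. A call is refused whole if a number of a shift passes 6.25 or a number of a turn 0.188, either way. A call with a gripper value outside its range is refused whole. "jaw" is the finger opening in cm, from 0 to 9.18, set as the call begins (left out, the last holds). The fingers move at their own pace and stop on an object; "newtons" is the grip in N (left out, the last holds). Time passes only in rows, so rows that do not move let the fingers close. It gives the time, the measured TCP pose, the force and the opening at its end, in the units of the state.
- arm.observe(): the state, without advancing time (a new reading comes with each control period).
- arm.get_image(name): name is "scene" or "side" or "wrist"; returns the picture (384x512x3 uint8, blue, green, red); there is no depth.
- arm.camera_params(name): a dict with "K" (3x3 intrinsics, pixels), "k1" (the pictures are not rectified: a ray, as slopes to the right and down, at radius r is drawn at 1 + k1 r^2 times it, then the intrinsics apply), "R" (3x3) and "t" (3): a world point X has camera coordinates R X + t; the wrist camera has in their place "tool_from_camera" (4x4, takes a point from camera to tool coordinates, whose origin is the TCP and whose axes are the tool frame's). Camera axes: x right, y down, z forward; pixel columns grow to the right and rows downward; lengths in m; the calibration is good to about 2 mm. A picture is of the moment at which its call begins: read the wrist's pose just before it. camera_params takes no time and is no camera call.
- arm.sign_off(): hands the job in, once; it reports no verdict.
The state is a dict: "clock": time; "joints": joint angles; "dq": joint speeds; "joint_efforts": joint torques, N m; "position": TCP position; "ee_rot": TCP orientation; "force": force on the tool from outside, world axes, zero at the start; "ft_torque": the same for the moment, N m; "width": opening from 0.0 (shut) to 1.0 (fully open).
Only numpy, scipy, OpenCV 4.12 (cv2) and the standard library are available. Lean on these libraries where they do the work, as an engineer would, in place of code of your own. Each camera call takes 0.05 s, during which the arm holds its last target.

### The job

The little four-legged stand that carries the pocket scale rocks, because its foot nearest the loose wooden wedge is too short. Without picking anything up, push the wedge along the table with your fingertips, thin edge first, under that short foot until the stand no longer rocks and is level; do not shove the stand out of its place or disturb the other things. Then press firmly down on the corner of the plate above that foot to prove that it stays level, and finish while still holding it pressed.

Things in the scene. Friction and masses are not known exactly. Their poses are not given: they have to be found in the camera images.
- stand: Loose scale stand, 0.85 kg: aluminium plate 140 (x) x 130 (y) x 10 mm, top 40 mm above the table, on four thin legs with 16 mm ball feet at x = +-58, y = +-53 mm; a black pocket scale (19 mm high) is fixed on it over x -55 to 63, y -62 to 10 mm, a small round level at x 30, y 40 mm. Origin on the table under the plate's middle, z up; -x side roughly to the robot. Level at rest, on three feet.
- short_foot (a point): Lowest point of the short ball foot, at x = -58, y = +53 mm of the stand (front left seen from the robot). It hangs 8.5 mm above the table while the stand is level. A downward push of 1 to 2 N on that corner tips the stand by 0.11 rad until the foot touches the table.
- short_corner (a point): Top face of the plate (40 mm above the table) straight above the short foot: bare metal, the place to press. The scale begins 43 mm from it, the plate's edges lie 12 mm from it.
- wedge: Loose plain wooden wedge, 70 g, 100 mm long (x), 50 mm wide (y); origin mid underside, x to the thin edge. Top slopes evenly from 17 mm high at x = -50 to 3 mm at x = +50 mm (7 mm of push = 1 mm). Stand snug and level when the short foot is over wedge x = +11 mm, where it is 8.5 mm high; further in, it tilts the stand up.
- thick_end (a point): Middle of the wedge's upright thick end face (50 mm wide, 17 mm high), at wedge x = -50 mm, 8 mm above the table: the face to push on. The wedge starts on the robot's side of the short foot, its thin edge turned roughly to the foot.
- jar_grit: Bystander, to be left where it stands: small jar, 30 mm diameter, 42 mm high, in front of the stand to the right of the wedge; origin at its foot.
- jar_cerium: Bystander, to be left where it stands: small jar, 30 mm diameter, 42 mm high, to the left of the stand; origin at its foot.
- index_gear: Bystander, to be left where it stands: brass index gear, 50 mm diameter, 16 mm high, left of the stand; origin at its underside.
- loupe: Bystander, to be left where it stands: folding loupe, 42 x 62 x 17 mm, right of the wedge.
- tweezers: Bystander, to be left where it stands: steel tweezers, 135 mm long, 8 mm high, far right of the work.
- marker: Bystander, to be left where it stands: marker pen, 137 mm long, 12 mm high, right of the work.
- hex_key_0: Bystander, to be left where it stands: hex key, 87 mm long, 5 mm high, near the left edge of the table.
- paste_syringe_0: Bystander, to be left where it stands: paste syringe, 112 mm long, 13 mm high, left of the stand.

How it is judged:
On the way:
1. the wedge is pushed under the short foot, flat on the table, the stand level and not yet pressed (x of short_foot in the frame of wedge between -0.004 and 0.026 m and y of short_foot in the frame of wedge between -0.022 and 0.022 m and height (world z) of wedge below 0.006 m and angle between stand's own z axis and vertical below 0.022 rad and contact force between the fingers and stand below 0.5 N), for 0.2 s.
At the end, for the whole second after the job is handed in: For the last second: fingers press the stand with over 3 N, the wedge carries over 2.5 N of it, stand within 0.022 rad of level, at rest, within 25 mm of its start; short foot over wedge x -4 to 26 mm, at most 22 mm off its centre line; wedge flat on the table, at rest (x of short_foot in the frame of wedge between -0.004 and 0.026 m and y of short_foot in the frame of wedge between -0.022 and 0.022 m and height (world z) of wedge below 0.006 m and contact force between the fingers and stand above 3 N and contact force between wedge and stand above 2.5 N and angle between stand's own z axis and vertical below 0.022 rad and distance of stand from where it was at the start of the episode below 0.025 m and linear speed of each of stand, wedge below 0.01 m/s); the arm keeps its last pose, push and grip.
It fails at once if the wedge is lifted off the table (height (world z) of wedge above 0.015 m).
It fails at once if the stand is lifted or tipped far over (height (world z) of stand above 0.02 m or angle between stand's own z axis and vertical above 0.2 rad).
It fails at once if the stand is shoved more than 25 mm out of its place (distance of stand from where it was at the start of the episode above 0.025 m).
It fails at once if a bystander is moved by more than 30 mm (distance of any of jar_grit, jar_cerium, index_gear, loupe, tweezers, marker, hex_key_0, paste_syringe_0 from where it was at the start of the episode above 0.03 m).
It also fails if it takes over 48 s, if anything falls off the work surface, if the arm or the gripper's body presses on something with over 40 N, if the wrist force passes 120 N, or if a joint passes its speed limit or range.

## Working session

There is one attempt and no reset: what is moved stays moved. The work goes in short steps, Python scripts to look and compute and a tool call to move; the robot and the scene stay as the last step left them, time stands still between calls to the robot, and variables do not carry over. Pictures are saved under pics/ and viewed, and the job is handed in when it is done.

Besides the shell and the picture viewer there is one more tool, called after "Request:" in YAML: its name, and indented under it one key for each argument. move_arm: Moves the arm, as the interface text tells. Its arguments: {"type":"object","properties":{"series":{"type":"array","items":{"type":"object","properties":{"x":{"type":"number"},"y":{"type":"number"},"z":{"type":"number"},"rx":{"type":"number"},"ry":{"type":"number"},"rz":{"type":"number"}}}},"jaw":{"type":"number"},"newtons":{"type":"number"}},"required":["series"]}

```bash
mkdir -p pics; ls; python3 - <<'E'
from cell import arm
import cv2
s=arm.observe();print(s)
for n in ["scene","side","wrist"]:
    cv2.imwrite(f"pics/{n}0.png",arm.get_image(n)); print(n,arm.camera_params(n))
E
```

```text
pics
{'clock': 0.0, 'joints': array([-1.22159237,  0.43523724,  0.02496091,  1.57409898, -0.01162392,
        1.13400632, -0.07510292]), 'dq': array([ 0.00023377, -0.00178557, -0.00100313,  0.00094014,  0.00066595,
       -0.00082868, -0.00044445]), 'joint_efforts': array([-8.75179612e-04, -6.67853808e+01,  9.84708108e-01, -3.14468014e+01,
       -6.05190732e-02,  4.27310227e-02,  1.76056037e-04]), 'position': array([0.27269163, 0.56183114, 0.24493522]), 'ee_rot': array([-1.3906944 , -0.86930148,  0.87142233]), 'force': array([-0.33445118,  0.4242919 , -0.60250876]), 'ft_torque': array([ 0.01399696, -0.02877704, -0.0252731 ]), 'width': 0.9983790448793841}
scene {'K': array([[391.09248105,   0.        , 257.40126165],
       [  0.        , 391.09248105, 183.56478324],
       [  0.        ,   0.        ,   1.        ]]), 'k1': 0.02449780079128539, 'R': array([[ 0.48198066, -0.87613812, -0.00875403],
       [-0.58966121, -0.31696181, -0.74285589],
       [ 0.64806967,  0.36320408, -0.66939413]]), 't': array([-0.25424985,  0.39675715,  0.81384773])}
side {'K': array([[430.67684768,   0. 
[... 213 characters left out ...]
  [-0.18775794,  0.64787864, -0.7382413 ],
       [ 0.2117422 , -0.70723742, -0.6745224 ]]), 't': array([0.59681039, 0.11722669, 0.98368621])}
wrist {'K': array([[279.70587584,   0.        , 253.40726119],
       [  0.        , 279.70587584, 189.6027409 ],
       [  0.        ,   0.        ,   1.        ]]), 'k1': -0.011951762886614885, 'tool_from_camera': array([[ 9.99999936e-01,  2.79646492e-04, -2.25359056e-04,
        -4.42233717e-04],
       [ 2.99535793e-04, -3.03181973e-01,  9.52932632e-01,
        -1.40010667e-01],
       [ 1.98159464e-04, -9.52932638e-01, -3.03182037e-01,
         8.24917310e-02],
       [ 0.00000000e+00,  0.00000000e+00,  0.00000000e+00,
         1.00000000e+00]])}
```

View pics/scene0.png

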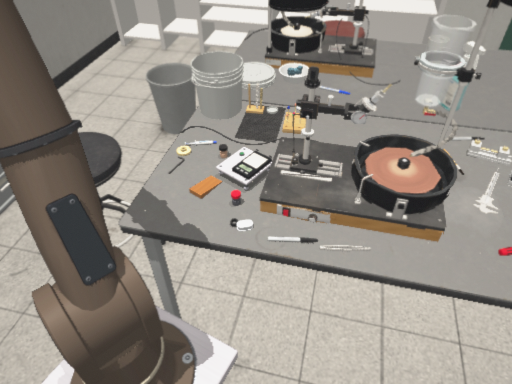

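View pics/side0.png

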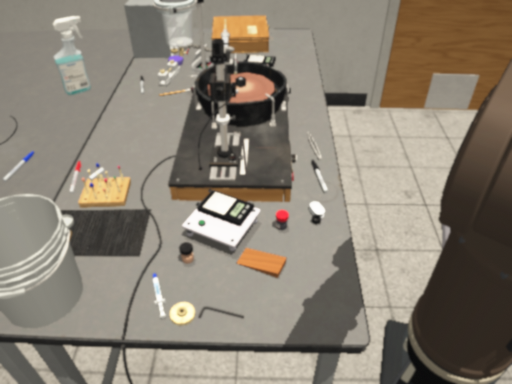

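View pics/wrist0.png

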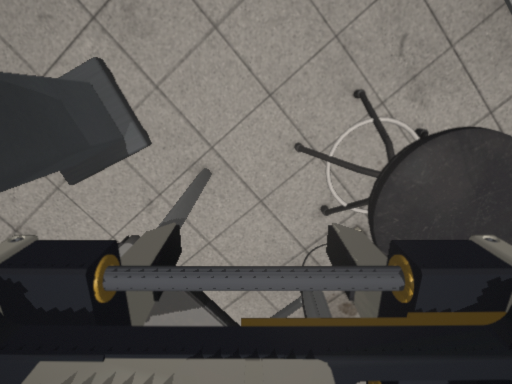

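```bash
python3 - <<'E'
import cv2
a=cv2.imread("pics/scene0.png");cv2.imwrite("pics/scene0c.png",cv2.resize(a[130:240,170:320],None,fx=5,fy=5,interpolation=cv2.INTER_CUBIC))
a=cv2.imread("pics/side0.png");cv2.imwrite("pics/side0c.png",cv2.resize(a[180:290,170:330],None,fx=5,fy=5,interpolation=cv2.INTER_CUBIC))
E
```

```text
(no output)
```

View pics/scene0c.png

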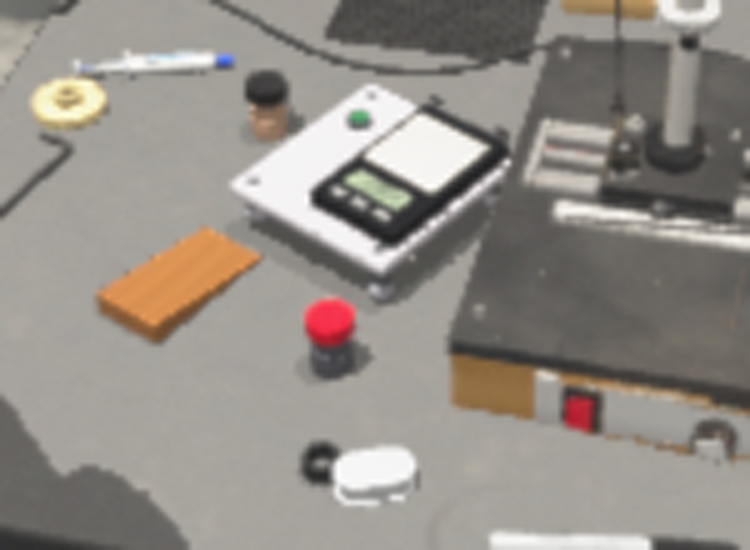

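View pics/side0c.png

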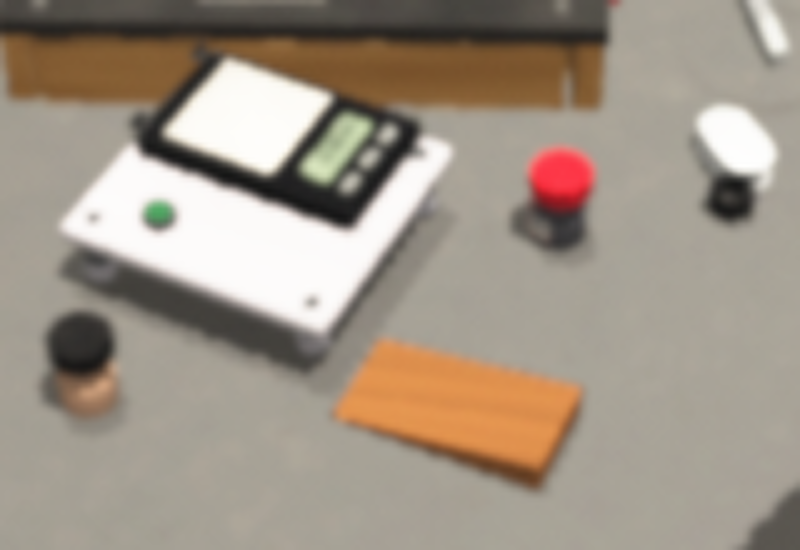

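```bash
cat > h.py <<'E'
import numpy as np
from scipy.optimize import least_squares
from scipy.spatial.transform import Rotation as Ro
from cell import arm
P={n:arm.camera_params(n) for n in ["scene","side"]}
def projc(c,X):
    q=X/X[:,2:]; r2=(q[:,:2]**2).sum(1)
    q=q[:,:2]*(1+c["k1"]*r2)[:,None]
    return q@c["K"][:2,:2].T+c["K"][:2,2]
def proj(n,X):
    c=P[n]; return projc(c,np.atleast_2d(X)@c["R"].T+c["t"])
def crop(u,off,f=5): return (np.array(u)+.5)/f-.5+np.array(off)
def fit(obs,x0):
    # obs: list (cam, local xyz, pixel)
    def res(p,bycam=False):
        c,s=np.cos(p[2]),np.sin(p[2]);r=[]
        for n,l,u in obs:
            X=np.array([p[0]+c*l[0]-s*l[1],p[1]+s*l[0]+c*l[1],l[2]])
            r+=list(proj(n,X)[0]-u)
        return np.array(r)
    o=least_squares(res,x0,loss="soft_l1"); return o.x,res(o.x).reshape(-1,2)
E
cat > m.py <<'E'
from h import *
S=(170,130);D=(170,180)
sc=lambda l,u:("scene",l,crop(u,S)); sd=lambda l,u:("side",l,crop(u,D))
st=[sc((-.07,.065,.04),(230,185)),sc((.07,.065,.04),(372,85)),sc((-.07,-.065,.04),(380,270)),sc((.03,.04,.045),(358,119)),
 sd((-.07,.065,.04),(322,335)),sd((-.07,-.065,.04),(453,150)),sd((.07,.065,.04),(62,228)),sd((.03,.04,.045),(158,212))]
wd=[sc((.05,.025,.003),(208,229)),sc((.05,-.025,.003),(261,257)),sc((-.05,.025,.017),(98,297)),sc((-.05,-.025,.017),(155,327)),sc((-.05,-.025,0),(155,342)),
 sd((.05,.025,.003),(337,412)),sd((.05,-.025,.003),(383,342)),sd((-.05,-.025,.017),(580,388)),sd((-.05,.025,.017),(541,473)),sd((-.05,.025,0),(541,487))]
for o in (st,wd):
    for sub in (o,[q for q in o if q[0]=="scene"],[q for q in o if q[0]=="side"]):
        p,r=fit(sub,[.5,.3,0]);print(p.round(4));print(r.round(1).tolist())
    p,r=fit(o,[.5,.3,0])
    if o is st: ps=p
    else: pw=p
def tf(p,l): c,s=np.cos(p[2]),np.sin(p[2]);return np.array([p[0]+c*l[0]-s*l[1],p[1]+s*l[0]+c*l[1]])
def inv(p,X): c,s=np.cos(p[2]),np.sin(p[2]);d=X-p[:2];return np.array([c*d[0]+s*d[1],-s*d[0]+c*d[1]])
f=tf(ps,(-.058,.053));print("foot",f,"in wedge",inv(pw,f),"thick",tf(pw,(-.05,0)))
# jars on table etc
def ground(n,u,z=0):
    return least_squares(lambda q:proj(n,[q[0],q[1],z])[0]-u,[.5,.3]).x
print("grit",ground("scene",crop((330,368),S)),ground("side",crop((560,236),D)))
print("cap", ground("scene",crop((330,315),S),.042),ground("side",crop((560,172),D),.042))
print("cer cap", ground("scene",crop((266,85),S),.042),ground("side",crop((80,335),D),.042))
E
python3 m.py
```

```text
[ 0.6677  0.1243 -0.1908]
[[-0.7, -0.9], [-0.3, -1.1], [-0.2, -0.8], [0.1, -0.7], [0.3, -0.8], [0.8, -0.3], [-0.5, -0.4], [0.5, 0.1]]
[ 0.6645  0.1214 -0.1908]
[[-0.5, -0.0], [-0.1, -0.3], [0.1, 0.1], [0.4, 0.1]]
[ 0.668   0.1255 -0.1908]
[[-0.0, -0.4], [0.6, -0.0], [-0.9, -0.0], [0.2, 0.4]]
[ 0.5499  0.1983 -0.1489]
[[-0.4, -0.8], [0.5, -0.3], [-0.6, -1.0], [-0.3, -0.3], [0.3, 0.7], [-0.6, 0.2], [0.0, -1.2], [1.2, -0.3], [0.2, -0.8], [-0.0, 1.3]]
[ 0.5486  0.1971 -0.1476]
[[-0.3, -0.5], [0.6, -0.0], [-0.6, -0.6], [-0.2, 0.1], [0.4, 1.1]]
[ 0.5501  0.1989 -0.1477]
[[-0.7, 0.4], [-0.2, -1.0], [1.1, -0.1], [0.1, -0.6], [-0.1, 1.4]]
foot [0.6207776  0.18735201] in wedge [ 0.07171977 -0.00033435] thick [0.5004538  0.20573668]
grit [0.53049413 0.07706737] [0.53335237 0.07864428]
cap [0.53337963 0.07655731] [0.53516695 0.07773078]
cer cap [0.70770785 0.23285425] [0.71226726 0.23525674]
```

```bash
cat > plan.py <<'E'
from h import *
def plan(tgt,R1,n):
    s=arm.observe();R0=Ro.from_rotvec(s["ee_rot"]);p=s["position"]
    d=np.array(tgt)-p; rv=(R0.inv()*R1).as_rotvec()
    print("clk",s["clock"],"pos",p.round(4),"d",d.round(4),"rv tool",rv.round(3),"F",s["force"].round(1),"w",s["width"])
    R=R0
    for i in range(n):
        print((R.inv().apply(d/n)*100).round(2),(rv/n).round(3)); R=R*Ro.from_rotvec(rv/n)
def down(yaw,sign=1):
    # sign +1: tool z = +wx ; -1: tool z=-wx
    wx=np.array([np.cos(yaw),np.sin(yaw),0]);wy=np.array([-wx[1],wx[0],0])
    return Ro.from_matrix(np.c_[-sign*wy,[0,0,-1],sign*wx])
E
python3 - <<'E'
from plan import *
print(Ro.from_rotvec(arm.observe()["ee_rot"]).as_matrix().round(3))
print([ (down(-.149,s).inv()*Ro.from_rotvec(arm.observe()["ee_rot"])).magnitude() for s in (1,-1)])
yaw=-.149;wx=np.array([np.cos(yaw),np.sin(yaw)])
t=np.array([.5499,.1983])-wx*.10
plan([*t,.12],down(yaw,1),8)
E
```

```text
[[ 0.437 -0.    -0.9  ]
 [ 0.9   -0.001  0.437]
 [-0.001 -1.    -0.   ]]
[2.838733640967952, 0.3028614261116417]
clk 0.15 pos [0.2727 0.562  0.2451] d [ 0.1783 -0.3488 -0.1251] rv tool [ 2.000e-03  2.839e+00 -0.000e+00] F [-0.3  0.4 -0.2] w 1.0014153432848802
[-2.95  1.57 -3.91] [ 0.     0.355 -0.   ]
[-1.41  1.57 -4.69] [ 0.     0.355 -0.   ]
[ 0.31  1.57 -4.89] [ 0.     0.355 -0.   ]
[ 1.99  1.57 -4.47] [ 0.     0.355 -0.   ]
[ 3.42  1.56 -3.5 ] [ 0.     0.355 -0.   ]
[ 4.42  1.56 -2.1 ] [ 0.     0.355 -0.   ]
[ 4.88  1.56 -0.43] [ 0.     0.355 -0.   ]
[4.72 1.56 1.29] [ 0.     0.355 -0.   ]
```

```bash
python3 - <<'E'
from plan import *
yaw=-.149;wx=np.array([np.cos(yaw),np.sin(yaw)])
t=np.array([.5499,.1983])-wx*.10
plan([*t,.12],down(yaw,-1),10)
E
```

```text
clk 0.15 pos [0.2727 0.562  0.2451] d [ 0.1783 -0.3488 -0.1251] rv tool [-0.    -0.303 -0.001] F [-0.3  0.4 -0.2] w 1.0014153432848802
[-2.36  1.25 -3.13] [-0.   -0.03 -0.  ]
[-2.45  1.25 -3.05] [-0.   -0.03 -0.  ]
[-2.54  1.25 -2.98] [-0.   -0.03 -0.  ]
[-2.63  1.25 -2.9 ] [-0.   -0.03 -0.  ]
[-2.72  1.25 -2.82] [-0.   -0.03 -0.  ]
[-2.8   1.25 -2.74] [-0.   -0.03 -0.  ]
[-2.89  1.25 -2.65] [-0.   -0.03 -0.  ]
[-2.96  1.25 -2.56] [-0.   -0.03 -0.  ]
[-3.04  1.25 -2.47] [-0.   -0.03 -0.  ]
[-3.11  1.25 -2.38] [-0.   -0.03 -0.  ]
```

Request:
move_arm:
  series:
    - {"x": -2.36,"y": 1.25,"z": -3.13,"ry": -0.03}
    - {"x": -2.45,"y": 1.25,"z": -3.05,"ry": -0.03}
    - {"x": -2.54,"y": 1.25,"z": -2.98,"ry": -0.03}
    - {"x": -2.63,"y": 1.25,"z": -2.9,"ry": -0.03}
    - {"x": -2.72,"y": 1.25,"z": -2.82,"ry": -0.03}
    - {"x": -2.8,"y": 1.25,"z": -2.74,"ry": -0.03}
    - {"x": -2.89,"y": 1.25,"z": -2.65,"ry": -0.03}
    - {"x": -2.96,"y": 1.25,"z": -2.56,"ry": -0.03}
    - {"x": -3.04,"y": 1.25,"z": -2.47,"ry": -0.03}
    - {"x": -3.11,"y": 1.25,"z": -2.38,"ry": -0.03}
    - {}
  jaw: 1.2

```text
invalid input
```

```bash
python3 - <<'E'
from plan import *
import cv2
yaw=-.149;wx=np.array([np.cos(yaw),np.sin(yaw)])
t=np.array([.5499,.1983])-wx*.10
plan([*t,.05],down(yaw,-1),4)
cv2.imwrite("pics/wrist1.png",cv2.resize(arm.get_image("wrist"),(800,600),interpolation=cv2.INTER_CUBIC))
E
```

```text
clk 0.15 pos [0.2727 0.562  0.2451] d [ 0.1783 -0.3488 -0.1951] rv tool [-0.    -0.303 -0.001] F [-0.3  0.4 -0.2] w 1.0014153432848802
[-5.89  4.89 -7.82] [-0.    -0.076 -0.   ]
[-6.47  4.88 -7.35] [-0.    -0.076 -0.   ]
[-7.01  4.88 -6.84] [-0.    -0.076 -0.   ]
[-7.51  4.88 -6.29] [-0.    -0.076 -0.   ]
```

View pics/wrist1.png

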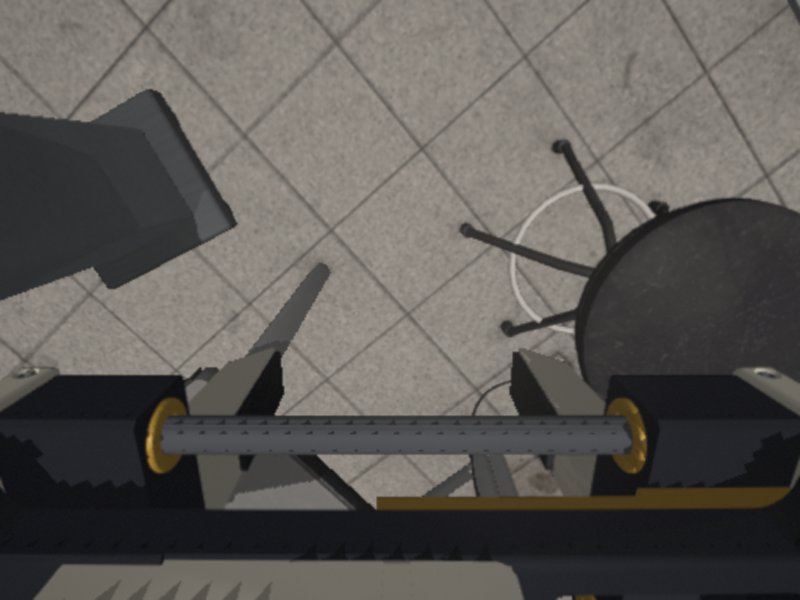

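The move was refused, so the picture shows only the floor and the open fingers. I'll resend it with every field filled in.

Request:
move_arm:
  series:
    - {"x": -2.36,"y": 1.25,"z": -3.13,"rx": 0,"ry": -0.03,"rz": 0}
    - {"x": -2.45,"y": 1.25,"z": -3.05,"rx": 0,"ry": -0.03,"rz": 0}
    - {"x": -2.54,"y": 1.25,"z": -2.98,"rx": 0,"ry": -0.03,"rz": 0}
    - {"x": -2.63,"y": 1.25,"z": -2.9,"rx": 0,"ry": -0.03,"rz": 0}
    - {"x": -2.72,"y": 1.25,"z": -2.82,"rx": 0,"ry": -0.03,"rz": 0}
    - {"x": -2.8,"y": 1.25,"z": -2.74,"rx": 0,"ry": -0.03,"rz": 0}
    - {"x": -2.89,"y": 1.25,"z": -2.65,"rx": 0,"ry": -0.03,"rz": 0}
    - {"x": -2.96,"y": 1.25,"z": -2.56,"rx": 0,"ry": -0.03,"rz": 0}
    - {"x": -3.04,"y": 1.25,"z": -2.47,"rx": 0,"ry": -0.03,"rz": 0}
    - {"x": -3.11,"y": 1.25,"z": -2.38,"rx": 0,"ry": -0.03,"rz": 0}
  jaw: 1.2

```text
clock: 1.45
position: [0.4561, 0.2073, 0.1161]
ee_rot: [-1.269, -1.11, 1.108]
force: [0.7, 0.3, 0.0]
width: 0.128
```

```bash
python3 - <<'E'
from plan import *
import cv2
yaw=-.149;wx=np.array([np.cos(yaw),np.sin(yaw)])
t=np.array([.5499,.1983])-wx*.10
plan([*t,.05],down(yaw,-1),3)
cv2.imwrite("pics/wrist2.png",cv2.resize(arm.get_image("wrist"),(800,600),interpolation=cv2.INTER_CUBIC))
E
```

```text
clk 1.45 pos [0.4561 0.2073 0.1161] d [-0.0051  0.0059 -0.0661] rv tool [-0.     0.014  0.002] F [0.7 0.3 0. ] w 0.12754853633299096
[0.17 2.2  0.19] [-0.     0.005  0.001]
[0.17 2.2  0.19] [-0.     0.005  0.001]
[0.17 2.2  0.19] [-0.     0.005  0.001]
```

View pics/wrist2.png

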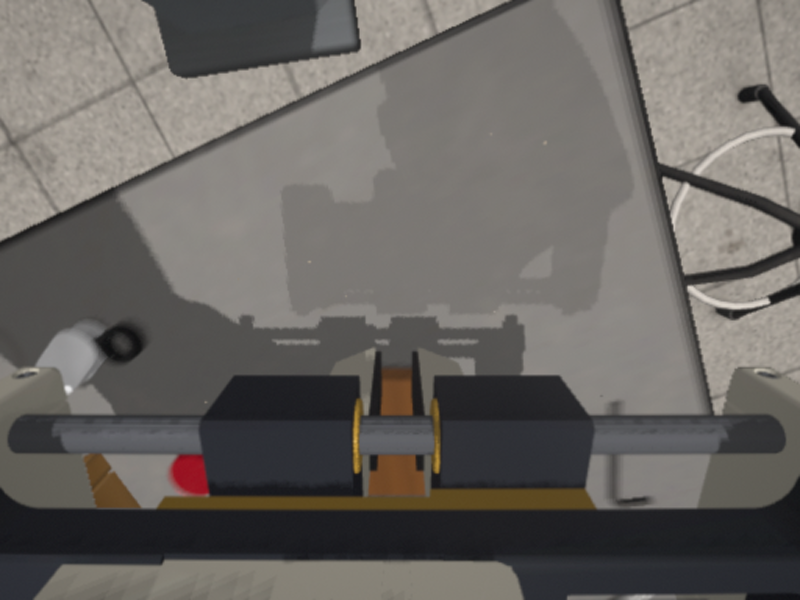

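```bash
cat >> h.py <<'E'
def wproj(X,s=None):
    c=arm.camera_params("wrist"); s=s or arm.observe()
    R=Ro.from_rotvec(s["ee_rot"]).as_matrix(); T=c["tool_from_camera"]
    tl=(np.atleast_2d(X)-s["position"])@R
    return projc(c,(tl-T[:3,3])@T[:3,:3])
def wground(u,z):
    s=arm.observe();return least_squares(lambda q:wproj([q[0],q[1],z],s)[0]-u,[.5,.2]).x
E
python3 - <<'E'
from h import *
from m import pw,tf
print(tf(pw,(-.05,0)))
for v in (362,367,372): print(wground((np.array([397,v])+.5)/1.5625-.5,.017))
E
```

```text
[ 0.6677  0.1243 -0.1908]
[[-0.7, -0.9], [-0.3, -1.1], [-0.2, -0.8], [0.1, -0.7], [0.3, -0.8], [0.8, -0.3], [-0.5, -0.4], [0.5, 0.1]]
[ 0.6645  0.1214 -0.1908]
[[-0.5, -0.0], [-0.1, -0.3], [0.1, 0.1], [0.4, 0.1]]
[ 0.668   0.1255 -0.1908]
[[-0.0, -0.4], [0.6, -0.0], [-0.9, -0.0], [0.2, 0.4]]
[ 0.5499  0.1983 -0.1489]
[[-0.4, -0.8], [0.5, -0.3], [-0.6, -1.0], [-0.3, -0.3], [0.3, 0.7], [-0.6, 0.2], [0.0, -1.2], [1.2, -0.3], [0.2, -0.8], [-0.0, 1.3]]
[ 0.5486  0.1971 -0.1476]
[[-0.3, -0.5], [0.6, -0.0], [-0.6, -0.6], [-0.2, 0.1], [0.4, 1.1]]
[ 0.5501  0.1989 -0.1477]
[[-0.7, 0.4], [-0.2, -1.0], [1.1, -0.1], [0.1, -0.6], [-0.1, 1.4]]
foot [0.6207776  0.18735201] in wedge [ 0.07171977 -0.00033435] thick [0.5004538  0.20573668]
grit [0.53049413 0.07706737] [0.53335237 0.07864428]
cap [0.53337963 0.07655731] [0.53516695 0.07773078]
cer cap [0.70770785 0.23285425] [0.71226726 0.23525674]
[0.5004538  0.20573668]
[0.49167913 0.19597089]
[0.4949636  0.19551185]
[0.49827382 0.19504922]
```

Request:
move_arm:
  series:
    - {"x": 0.17,"y": 2.2,"z": 0.19,"rx": 0,"ry": 0.005,"rz": 0}
    - {"x": 0.17,"y": 2.2,"z": 0.19,"rx": 0,"ry": 0.005,"rz": 0}
    - {"x": 0.17,"y": 2.2,"z": 0.19,"rx": 0,"ry": 0.005,"rz": 0}
    - {"x": 0,"y": 0,"z": 0,"rx": 0,"ry": 0,"rz": 0}

```text
clock: 2.0
position: [0.4541, 0.2047, 0.0469]
ee_rot: [-1.283, -1.089, 1.092]
force: [0.7, -1.0, -0.3]
width: 0.135
```

```bash
python3 - <<'E'
from plan import *
yaw=-.149;wx=np.array([np.cos(yaw),np.sin(yaw)])
t=np.array([.5499,.1983])-wx*.09
plan([*t,.0265],down(yaw,-1),2)
E
```

```text
clk 2.0 pos [0.4541 0.2047 0.0469] d [ 0.0068  0.0069 -0.0204] rv tool [ 0.001 -0.011 -0.003] F [ 0.7 -1.  -0.3] w 0.13502267091375642
[ 0.4   1.02 -0.28] [ 0.    -0.006 -0.001]
[ 0.4   1.02 -0.28] [ 0.    -0.006 -0.001]
```

Request:
move_arm:
  series:
    - {"x": 0.4,"y": 1.02,"z": -0.28,"rx": 0,"ry": -0.005,"rz": 0}
    - {"x": 0.4,"y": 1.0,"z": -0.28,"rx": 0,"ry": -0.005,"rz": 0}
    - {"x": 0,"y": 0,"z": 0,"rx": 0,"ry": 0,"rz": 0}

```text
clock: 2.38
position: [0.4626, 0.2131, 0.027]
ee_rot: [-1.279, -1.1, 1.098]
force: [0.5, -0.1, -0.3]
width: 0.132
```

```bash
python3 - <<'E'
from plan import *
yaw=-.149;wx=np.array([np.cos(yaw),np.sin(yaw)])
t=np.array([.5499,.1983])-wx*(.0595-.04)
plan([*t,.0255],down(yaw,-1),12)
E
```

```text
clk 2.375 pos [0.4626 0.2131 0.027 ] d [ 0.068  -0.0119 -0.0015] rv tool [ 0.003 -0.    -0.001] F [ 0.5 -0.1 -0.3] w 0.13198663774899286
[-0.01  0.01 -0.57] [ 0. -0. -0.]
[-0.01  0.01 -0.57] [ 0. -0. -0.]
[-0.01  0.01 -0.57] [ 0. -0. -0.]
[-0.01  0.01 -0.57] [ 0. -0. -0.]
[-0.01  0.01 -0.57] [ 0. -0. -0.]
[-0.01  0.01 -0.57] [ 0. -0. -0.]
[-0.01  0.01 -0.57] [ 0. -0. -0.]
[-0.01  0.01 -0.57] [ 0. -0. -0.]
[-0.01  0.01 -0.57] [ 0. -0. -0.]
[-0.01  0.01 -0.57] [ 0. -0. -0.]
[-0.01  0.01 -0.57] [ 0. -0. -0.]
[-0.01  0.01 -0.57] [ 0. -0. -0.]
```

Request:
move_arm:
  series:
    - {"x": 0,"y": 0.01,"z": -0.5,"rx": 0,"ry": 0,"rz": 0}
    - {"x": 0,"y": 0.01,"z": -0.5,"rx": 0,"ry": 0,"rz": 0}
    - {"x": 0,"y": 0.01,"z": -0.5,"rx": 0,"ry": 0,"rz": 0}
    - {"x": 0,"y": 0.01,"z": -0.5,"rx": 0,"ry": 0,"rz": 0}
    - {"x": 0,"y": 0.01,"z": -0.5,"rx": 0,"ry": 0,"rz": 0}
    - {"x": 0,"y": 0.01,"z": -0.5,"rx": 0,"ry": 0,"rz": 0}
    - {"x": 0,"y": 0.01,"z": -0.5,"rx": 0,"ry": 0,"rz": 0}
    - {"x": 0,"y": 0.01,"z": -0.5,"rx": 0,"ry": 0,"rz": 0}
    - {"x": 0,"y": 0.01,"z": -0.5,"rx": 0,"ry": 0,"rz": 0}
    - {"x": 0,"y": 0.01,"z": -0.5,"rx": 0,"ry": 0,"rz": 0}
    - {"x": 0,"y": 0.01,"z": -0.5,"rx": 0,"ry": 0,"rz": 0}
    - {"x": 0,"y": 0,"z": 0,"rx": 0,"ry": 0,"rz": 0}

```text
clock: 3.88
position: [0.5211, 0.2041, 0.0268]
ee_rot: [-1.279, -1.1, 1.098]
force: [0.2, 0.3, 0.7]
width: 0.131
```

```bash
cat > look.py <<'E'
import sys,cv2
from plan import *
k=sys.argv[1]
a=arm.get_image("scene");cv2.imwrite(f"pics/scene{k}.png",cv2.resize(a[130:240,170:320],None,fx=5,fy=5,interpolation=cv2.INTER_CUBIC))
a=arm.get_image("side");cv2.imwrite(f"pics/side{k}.png",cv2.resize(a[180:290,170:330],None,fx=5,fy=5,interpolation=cv2.INTER_CUBIC))
E
python3 look.py 1;python3 - <<'E'
from plan import *
yaw=-.149;wx=np.array([np.cos(yaw),np.sin(yaw)])
t=np.array([.5499,.1983])-wx*(.0595-.06)
plan([*t,.0255],down(yaw,-1),4)
E
```

```text
clk 3.975 pos [0.5206 0.2042 0.0268] d [ 0.0298 -0.006  -0.0013] rv tool [ 0.002 -0.    -0.001] F [ 0.5 -0.2 -1.1] w 0.1317725882589303
[-0.04  0.03 -0.76] [ 0.001 -0.    -0.   ]
[-0.04  0.03 -0.76] [ 0.001 -0.    -0.   ]
[-0.04  0.03 -0.76] [ 0.001 -0.    -0.   ]
[-0.04  0.03 -0.76] [ 0.001 -0.    -0.   ]
```

View pics/scene1.png

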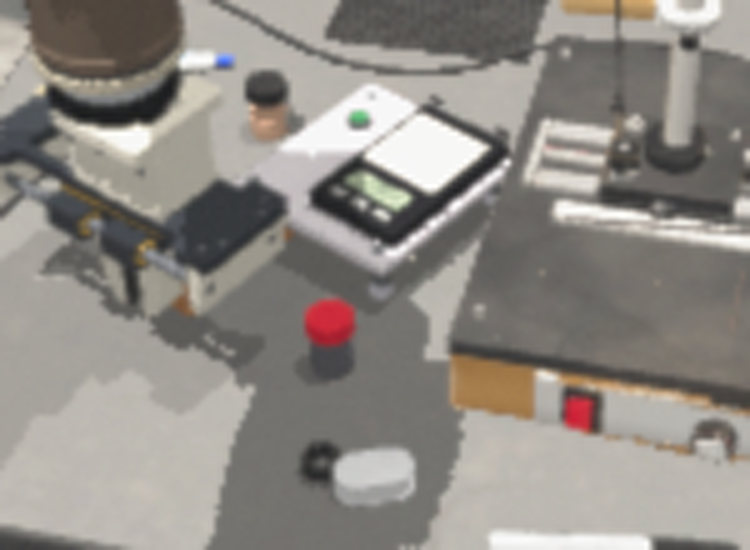

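View pics/side1.png

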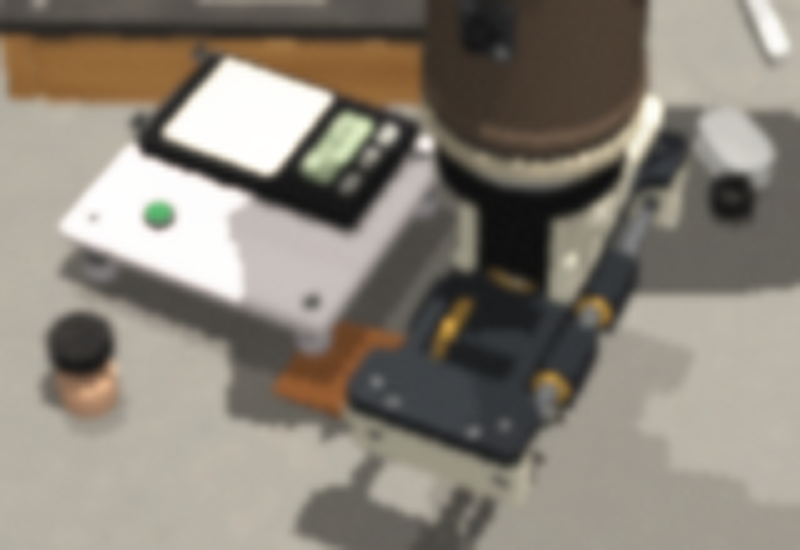

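```bash
python3 - <<'E' | tail -3
from h import *
from m import *
a=ground("side",crop((275,388),D),.003); b=ground("side",crop((337,412),D),.003)
yaw=-.149
print("thin-left now",a,"was",b, "moved",inv(np.array([*b,yaw]),a))
s=arm.observe();print("tcp in orig wedge",inv(pw,s["position"][:2]))
E
```

```text
cer cap [0.70770785 0.23285425] [0.71226726 0.23525674]
thin-left now [0.63311394 0.209317  ] was [0.60198256 0.21461802] moved [ 0.03157338 -0.00062086]
tcp in orig wedge [-0.02986128  0.00151339]
```

Request:
move_arm:
  series:
    - {"x": -0.02,"y": 0.02,"z": -0.5,"rx": 0,"ry": 0,"rz": 0}
    - {"x": -0.02,"y": 0.02,"z": -0.5,"rx": 0,"ry": 0,"rz": 0}
    - {"x": -0.02,"y": 0.02,"z": -0.5,"rx": 0,"ry": 0,"rz": 0}
    - {"x": -0.02,"y": 0.02,"z": -0.4,"rx": 0,"ry": 0,"rz": 0}
    - {"x": -0.02,"y": 0.02,"z": -0.3,"rx": 0,"ry": 0,"rz": 0}
    - {"x": 0,"y": 0,"z": 0,"rx": 0,"ry": 0,"rz": 0}

```text
clock: 4.72
position: [0.5434, 0.1998, 0.0257]
ee_rot: [-1.278, -1.099, 1.099]
force: [-0.4, 0.0, 0.2]
width: 0.132
```

```bash
python3 look.py 2;python3 - <<'E' | tail -2
from m import *
s=arm.observe();print("tcp in orig wedge",inv(pw,s["position"][:2]),s["position"],s["force"].round(2))
E
```

```text
cer cap [0.70770785 0.23285425] [0.71226726 0.23525674]
tcp in orig wedge [-0.00698071  0.00051185] [0.54307316 0.19986205 0.0257206 ] [-0.07  0.18  0.03]
```

View pics/side2.png

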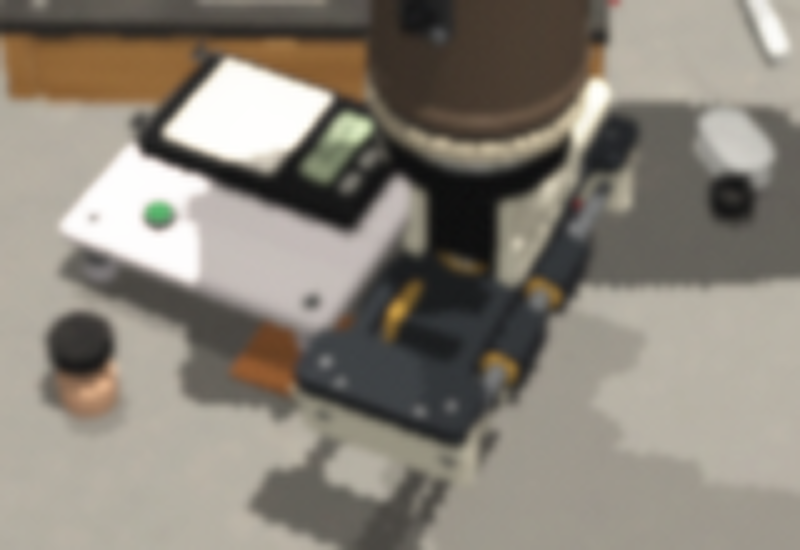

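View pics/scene2.png

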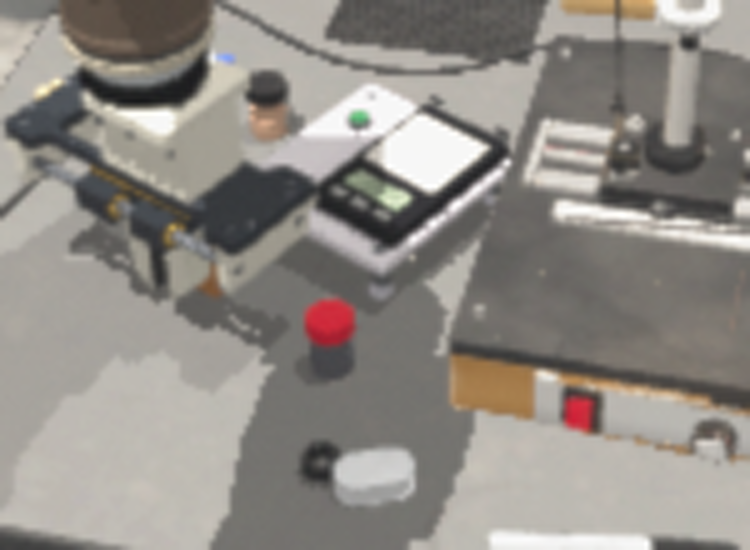

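```bash
python3 - <<'E' | tail -1
from m import *
a=ground("side",crop((231,370),D),.003); b=ground("side",crop((337,412),D),.003)
print("moved",inv(np.array([*b,-.149]),a))
E
```

```text
moved [ 0.05467454 -0.00155649]
```

Request:
move_arm:
  series:
    - {"x": 0,"y": 0,"z": -0.15,"rx": 0,"ry": 0,"rz": 0}
    - {"x": 0,"y": 0,"z": -0.15,"rx": 0,"ry": 0,"rz": 0}
    - {"x": 0,"y": 0,"z": -0.1,"rx": 0,"ry": 0,"rz": 0}

```text
clock: 5.2
position: [0.5466, 0.1994, 0.0257]
ee_rot: [-1.277, -1.099, 1.1]
force: [-1.4, -0.2, 1.1]
width: 0.134
```

Request:
move_arm:
  series:
    - {"x": 0,"y": 0,"z": -0.1,"rx": 0,"ry": 0,"rz": 0}
    - {"x": 0,"y": 0,"z": -0.1,"rx": 0,"ry": 0,"rz": 0}

```text
clock: 5.45
position: [0.5484, 0.1991, 0.0257]
ee_rot: [-1.277, -1.099, 1.1]
force: [-2.2, -0.6, 1.5]
width: 0.131
```

```bash
python3 look.py 3;python3 - <<'E' | tail -5
from m import *
for i in range(3):
    s=arm.observe();print("tcp in orig wedge",inv(pw,s["position"][:2]),s["position"],s["force"].round(2)); arm.get_image("side")
E
```

```text
cap [0.53337963 0.07655731] [0.53516695 0.07773078]
cer cap [0.70770785 0.23285425] [0.71226726 0.23525674]
tcp in orig wedge [-0.00143095  0.00058444] [0.5485723  0.19911068 0.02571283] [-0.65  0.16  1.27]
tcp in orig wedge [-0.00143732  0.0006163 ] [0.54857073 0.19914313 0.02571416] [-1.44  0.66  1.35]
tcp in orig wedge [-0.00143657  0.00058958] [0.5485675  0.1991166  0.02569764] [-1.11  0.44  0.89]
```

View pics/side3.png

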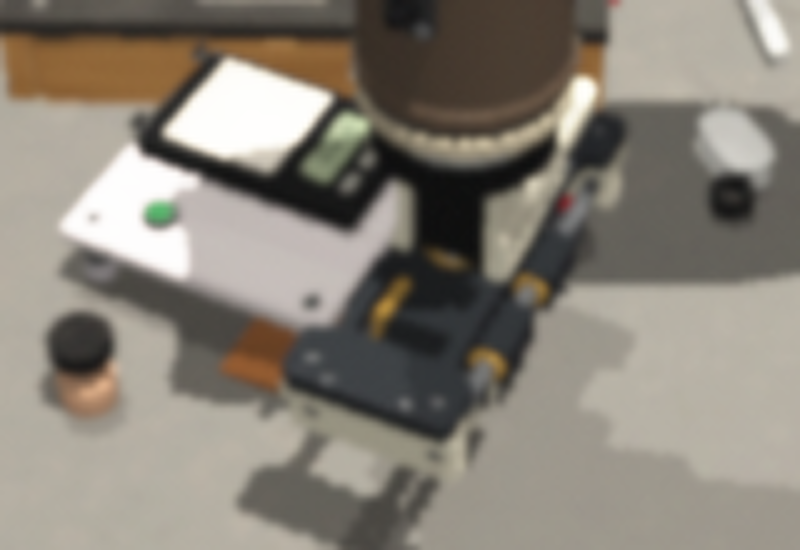

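Request:
move_arm:
  series:
    - {"x": 0,"y": 0,"z": -0.1,"rx": 0,"ry": 0,"rz": 0}
    - {"x": 0,"y": 0,"z": -0.05,"rx": 0,"ry": 0,"rz": 0}

```text
clock: 5.95
position: [0.5492, 0.199, 0.0257]
ee_rot: [-1.276, -1.098, 1.101]
force: [-4.1, 1.0, 3.8]
width: 0.13
```

```bash
python3 look.py 4;python3 - <<'E' | tail -3
from m import *
for i in range(3):
    s=arm.observe();print("tcp in orig wedge",inv(pw,s["position"][:2]),s["position"],s["force"].round(2)); arm.get_image("side")
E
python3 -c "
import cv2,numpy as np
a=cv2.imread('pics/side1.png');b=cv2.imread('pics/side4.png')
# stand shift by template match of level & back-left
for r in ((40,240,50,170),(40,200,130,300)):
    t=a[r[0]:r[1],r[2]:r[3]];m=cv2.matchTemplate(b,t,cv2.TM_CCOEFF_NORMED);p=cv2.minMaxLoc(m);print(p[1],np.array(p[3])-[r[2],r[0]])
"
```

```text
tcp in orig wedge [-0.00072623  0.00060345] [0.54927205 0.19902495 0.02567865] [-4.31  0.3   3.09]
tcp in orig wedge [-0.0007499   0.00058723] [0.54924623 0.19901242 0.02564447] [-4.41  0.21  2.71]
tcp in orig wedge [-0.00070151  0.00057816] [0.54929274 0.19899627 0.02566273] [-4.3  -0.33  3.08]
0.9995120763778687 [0 0]
0.9707152247428894 [-1 -1]
```

Request:
move_arm:
  series:
    - {"x": 0,"y": 0,"z": 0.5,"rx": 0,"ry": 0,"rz": 0}
    - {"x": 0,"y": 0,"z": 2,"rx": 0,"ry": 0,"rz": 0}
    - {"x": 0,"y": -1,"z": 4,"rx": 0,"ry": 0,"rz": 0}
    - {"x": 0,"y": -4,"z": 4,"rx": 0,"ry": 0,"rz": 0}
    - {"x": 0,"y": -5,"z": 4,"rx": 0,"ry": 0,"rz": 0}
    - {"x": 3,"y": -3,"z": 0,"rx": 0,"ry": 0,"rz": 0}
    - {"x": 4,"y": 0,"z": 0,"rx": 0,"ry": 0,"rz": 0}
    - {"x": 0,"y": 0,"z": 0,"rx": 0,"ry": 0,"rz": 0}
  jaw: 0

```text
clock: 7.2
position: [0.417, 0.292, 0.1584]
ee_rot: [-1.282, -1.106, 1.089]
force: [-0.7, -0.7, 0.0]
width: 0.007
```

```bash
python3 look.py 5
```

```text
(no output)
```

View pics/side5.png

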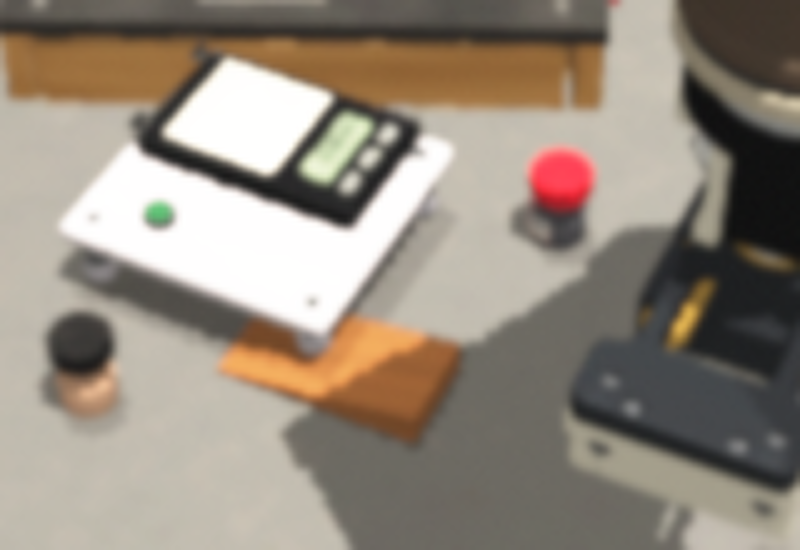

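View pics/scene5.png

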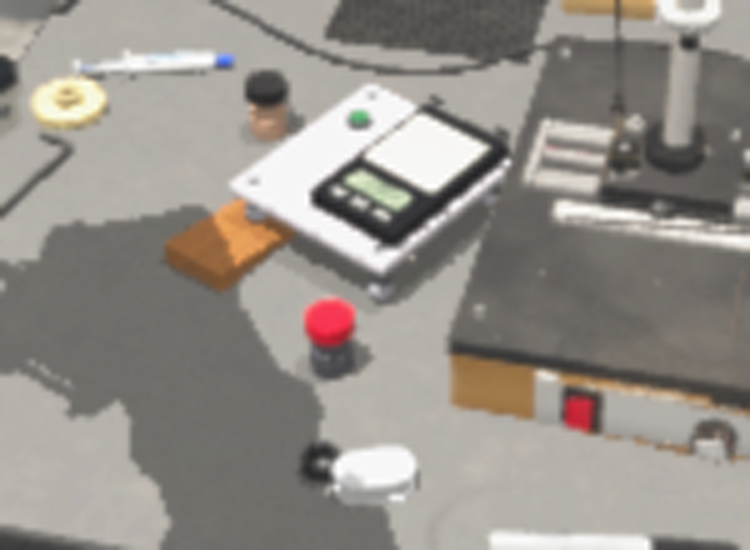

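```bash
python3 - <<'E' | tail -16
from m import *
from plan import *
w=[sc((.05,-.025,.003),(291,235)),sc((-.05,.025,.017),(165,247)),sc((-.05,-.025,.017),(220,277)),sc((-.05,-.025,0),(220,291)),
 sd((.05,.025,.003),(219,370)),sd((-.05,-.025,.017),(461,350)),sd((-.05,.025,.017),(417,430)),sd((-.05,.025,0),(415,444))]
p,r=fit(w,[.6,.2,-.15]);print("wedge",p,r.round(1).tolist());print("foot in wedge",inv(p,f))
plan([*f,.105],down(ps[2],-1),9)
E
```

```text
foot [0.6207776  0.18735201] in wedge [ 0.07171977 -0.00033435] thick [0.5004538  0.20573668]
grit [0.53049413 0.07706737] [0.53335237 0.07864428]
cap [0.53337963 0.07655731] [0.53516695 0.07773078]
cer cap [0.70770785 0.23285425] [0.71226726 0.23525674]
wedge [ 0.60796335  0.1899755  -0.1573921 ] [[6.2, -5.3], [-1.1, -1.1], [-0.5, -0.7], [-0.1, 0.5], [-0.1, 0.1], [0.8, -0.8], [-0.1, -1.0], [0.4, 1.1]]
foot in wedge [ 0.01306707 -0.00058252]
clk 7.3 pos [0.4169 0.2885 0.1578] d [ 0.2039 -0.1012 -0.0528] rv tool [0.009 0.036 0.002] F [ 0.3  0.8 -0.4] w 0.003320414060356775
[-0.76  0.61 -2.41] [0.001 0.004 0.   ]
[-0.75  0.61 -2.41] [0.001 0.004 0.   ]
[-0.74  0.6  -2.41] [0.001 0.004 0.   ]
[-0.73  0.6  -2.42] [0.001 0.004 0.   ]
[-0.72  0.6  -2.42] [0.001 0.004 0.   ]
[-0.71  0.6  -2.42] [0.001 0.004 0.   ]
[-0.7   0.59 -2.43] [0.001 0.004 0.   ]
[-0.69  0.59 -2.43] [0.001 0.004 0.   ]
[-0.68  0.59 -2.43] [0.001 0.004 0.   ]
```

Request:
move_arm:
  series:
    - {"x": -0.76,"y": 0.6,"z": -2.4,"rx": 0.001,"ry": 0.004,"rz": 0}
    - {"x": -0.75,"y": 0.6,"z": -2.4,"rx": 0.001,"ry": 0.004,"rz": 0}
    - {"x": -0.74,"y": 0.6,"z": -2.4,"rx": 0.001,"ry": 0.004,"rz": 0}
    - {"x": -0.73,"y": 0.6,"z": -2.4,"rx": 0.001,"ry": 0.004,"rz": 0}
    - {"x": -0.72,"y": 0.6,"z": -2.4,"rx": 0.001,"ry": 0.004,"rz": 0}
    - {"x": -0.71,"y": 0.6,"z": -2.4,"rx": 0.001,"ry": 0.004,"rz": 0}
    - {"x": -0.7,"y": 0.6,"z": -2.4,"rx": 0.001,"ry": 0.004,"rz": 0}
    - {"x": -0.69,"y": 0.5,"z": -2.4,"rx": 0.001,"ry": 0.004,"rz": 0}
    - {"x": -0.68,"y": 0.5,"z": -2.2,"rx": 0.001,"ry": 0.004,"rz": 0}
    - {"x": 0,"y": 0,"z": 0,"rx": 0,"ry": 0,"rz": 0}

```text
clock: 8.55
position: [0.6226, 0.1688, 0.1005]
ee_rot: [-1.301, -1.051, 1.065]
force: [0.5, -0.3, 0.7]
width: 0.004
```

```bash
python3 - <<'E' | tail -5
from m import *
from plan import *
plan([*f,.065],down(ps[2],-1),4)
E
```

```text
clk 8.55 pos [0.6226 0.1688 0.1005] d [-0.0018  0.0186 -0.0355] rv tool [-0.003 -0.014 -0.008] F [ 0.5 -0.3  0.7] w 0.003559101631050119
[0.45 0.88 0.14] [-0.001 -0.003 -0.002]
[0.45 0.89 0.14] [-0.001 -0.003 -0.002]
[0.45 0.89 0.13] [-0.001 -0.003 -0.002]
[0.45 0.89 0.13] [-0.001 -0.003 -0.002]
```

Request:
move_arm:
  series:
    - {"x": 0.45,"y": 0.8,"z": 0.14,"rx": 0,"ry": -0.003,"rz": -0.002}
    - {"x": 0.45,"y": 0.8,"z": 0.14,"rx": 0,"ry": -0.003,"rz": -0.002}
    - {"x": 0.45,"y": 0.8,"z": 0.14,"rx": 0,"ry": -0.003,"rz": -0.002}
    - {"x": 0.45,"y": 0.5,"z": 0.14,"rx": 0,"ry": -0.003,"rz": -0.002}
    - {"x": 0,"y": 0,"z": 0,"rx": 0,"ry": 0,"rz": 0}

```text
clock: 9.18
position: [0.6173, 0.1911, 0.0689]
ee_rot: [-1.286, -1.066, 1.071]
force: [0.6, 0.5, -0.1]
width: 0.005
```

```bash
python3 look.py 6; python3 - <<'E' | tail -4
from m import *
from plan import *
plan([*f,.060],down(ps[2],-1),3)
E
```

```text
clk 9.275 pos [0.6179 0.1904 0.0695] d [ 0.0029 -0.0031 -0.0095] rv tool [-0.005  0.002  0.001] F [ 0.4 -0.6  0.3] w 0.003119231115825454
[-0.08  0.31 -0.11] [-0.002  0.001  0.   ]
[-0.08  0.32 -0.11] [-0.002  0.001  0.   ]
[-0.08  0.32 -0.11] [-0.002  0.001  0.   ]
```

View pics/side6.png

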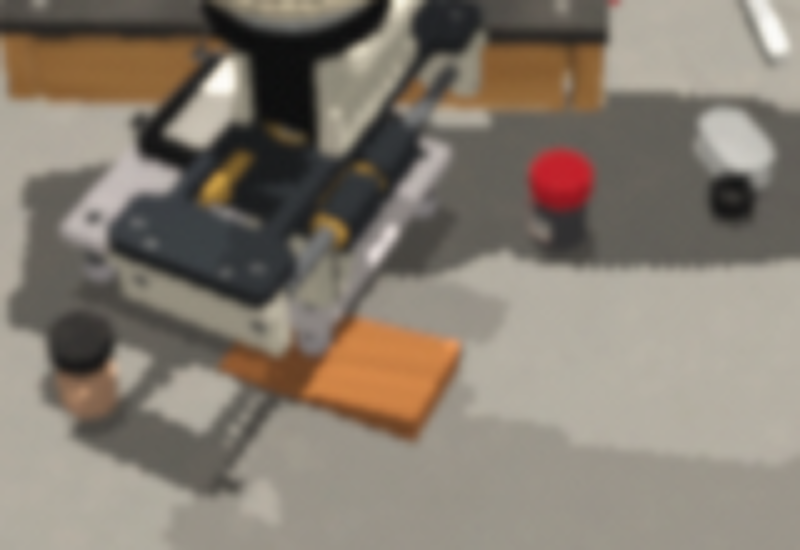

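Request:
move_arm:
  series:
    - {"x": -0.1,"y": 0.3,"z": -0.1,"rx": 0,"ry": 0,"rz": 0}
    - {"x": -0.1,"y": 0.3,"z": -0.1,"rx": 0,"ry": 0,"rz": 0}
    - {"x": -0.1,"y": 0.2,"z": -0.1,"rx": 0,"ry": 0,"rz": 0}
    - {"x": 0,"y": 0,"z": 0,"rx": 0,"ry": 0,"rz": 0}

```text
clock: 9.78
position: [0.6211, 0.1858, 0.0615]
ee_rot: [-1.289, -1.066, 1.069]
force: [0.1, 0.2, -0.1]
width: 0.005
```

Request:
move_arm:
  series:
    - {"x": 0,"y": 0.1,"z": 0,"rx": 0,"ry": 0,"rz": 0}
    - {"x": 0,"y": 0.1,"z": 0,"rx": 0,"ry": 0,"rz": 0}

```text
clock: 10.02
position: [0.6212, 0.1858, 0.0595]
ee_rot: [-1.289, -1.066, 1.068]
force: [0.3, 0.2, 0.1]
width: 0.004
```

Request:
move_arm:
  series:
    - {"x": 0,"y": 0.1,"z": 0,"rx": 0,"ry": 0,"rz": 0}
    - {"x": 0,"y": 0.1,"z": 0,"rx": 0,"ry": 0,"rz": 0}

```text
clock: 10.28
position: [0.6213, 0.186, 0.0587]
ee_rot: [-1.289, -1.066, 1.068]
force: [-4.2, -1.3, 12.3]
width: 0.006
```

Request:
move_arm:
  series:
    - {"x": 0,"y": 0.15,"z": 0,"rx": 0,"ry": 0,"rz": 0}

```text
clock: 10.4
position: [0.6213, 0.186, 0.0585]
ee_rot: [-1.289, -1.067, 1.068]
force: [-5.2, -1.1, 18.1]
width: 0.001
```

```bash
python3 look.py 7; python3 - <<'E'
from h import *
for i in range(4):
    s=arm.observe();print(s["clock"],s["position"].round(5),s["force"].round(1)); arm.get_image("side")
import cv2
a=cv2.imread('pics/side6.png');b=cv2.imread('pics/side7.png')
for r in ((300,450,300,470),(330,400,215,300),(130,230,420,460),(200,290,60,110)):
    t=a[r[0]:r[1],r[2]:r[3]];m=cv2.matchTemplate(b,t,cv2.TM_CCOEFF_NORMED);p=cv2.minMaxLoc(m);print(round(p[1],4),np.array(p[3])-[r[2],r[0]])
E
```

```text
10.5 [0.62126 0.186   0.0586 ] [-4.9 -1.9 14.2]
10.55 [0.62128 0.18599 0.05863] [-5.8 -1.7 13.7]
10.6 [0.62126 0.18599 0.0586 ] [-4.3 -1.7 14.4]
10.65 [0.62132 0.186   0.05866] [-5.9 -2.  13.7]
0.9892 [0 0]
0.8971 [-4  1]
0.9935 [0 0]
0.9858 [0 0]
```

View pics/side7.png

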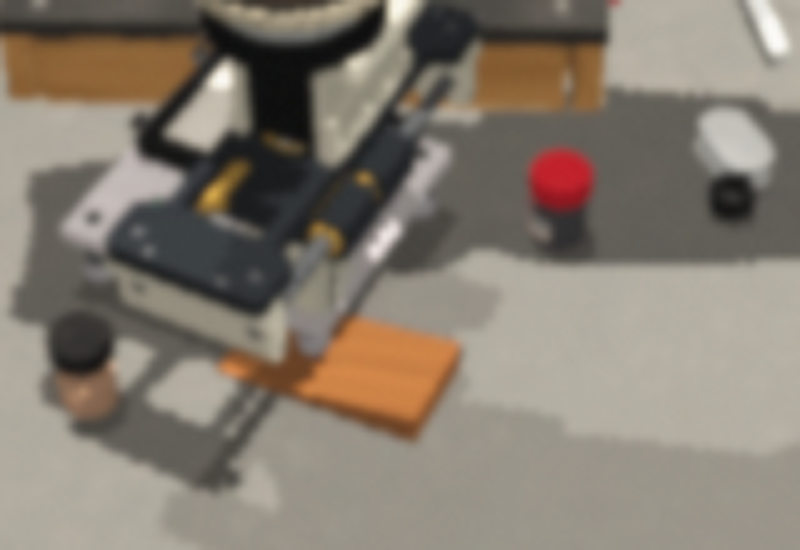

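View pics/scene7.png

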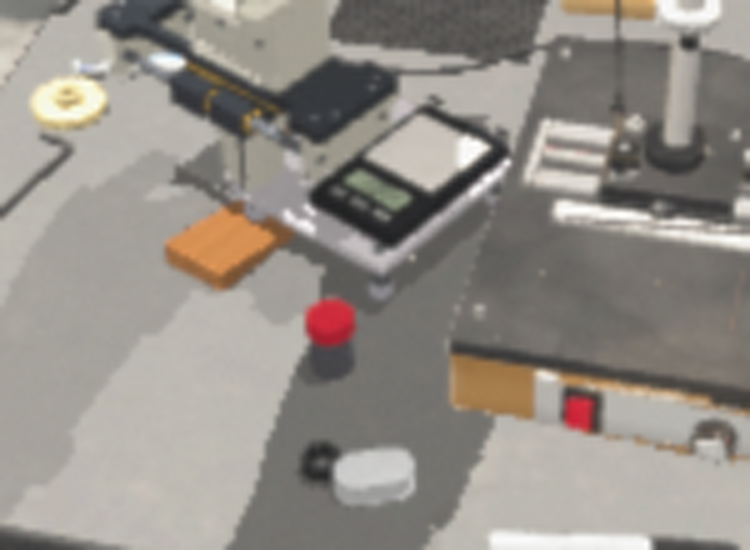

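```bash
python3 -c "
from cell import arm
print(arm.sign_off()); s=arm.observe(); print(s['clock'],s['force'],s['position'])"
```

```text
the job is handed in; nothing more can be done
None
the job is handed in; nothing more can be done
```

I pushed the wedge about 59 mm along the table with two fingertips on its thick end, until it wedged under the short foot. I then backed off, closed the fingers, pressed on the corner above that foot, and handed the job in while still pressing. It took about 10.7 s. The hand-in gave no verdict, and I could not take a reading after it.

**Wedge position:** A fit from the scene and side cameras put the short foot at about x = +13 mm on the wedge and 1 mm off its centre line. One hidden corner point fitted badly, by 6 px, and I left it in. On the last nudge the push force rose from about 1.3 N to 4.3 N, which shows the wedge was touching the foot.

**Press and level:**
- The press held steady at about 14 N down, with about 5 N sideways, and peaked at 18 N.
- The fingertip height read 39.6 mm against the plate's nominal 40 mm, so the corner has not sunk noticeably.
- I did not measure the stand's tilt angle or the force on the wedge directly.

**Nothing else disturbed:** Comparing pictures from before and during the press, the visible parts of the stand and the wedge had not moved. One image patch, the thin end of the wedge, matched poorly (score 0.90, 4 px off in a 5x enlargement), probably because of the gripper's moving shadow. Both jars, the loupe, the gear and the hex key look where they started. The tweezers, marker and syringe were not fully in the final pictures, and the arm did not work near them.

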